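# Proof-pull a soldered post with the spring gauge

## Robot

A 6-joint arm with a two-finger parallel gripper is mounted at the origin on the work surface. World frame = base frame: x ahead of the robot, y to its left, z up, the work surface at z = 0. Lengths are in m, angles in rad, forces in N, time in s.
With the tool pointing down it reaches from about 0.275 to 0.875 m from the base axis. Payload 12.5 kg.
Tool frame: the origin (TCP) lies on the centre line of the jaws, within the pads' length; the fingertips stand 22 mm ahead of it and the grasp point (between the pads) lies 3 mm ahead of it; z points along the fingers, y is the direction in which the jaws open and shut (so a half turn about z gives the same grasp; the last joint's range is limited). The gripper opens to 85 mm and grips with 20 to 120 N. Pads are 22 mm wide; open, the fingers measure 114 mm over their backs; the gripper's body (76 mm by 85 mm) begins 54 mm behind the grasp point. The pads swing forward as they close: fully open they stand 13 mm farther back than shut.
Start: joints at [1.21, 0.351, 1.652, -0, 1.139, -0.085], TCP at [0.15, 0.529, 0.253] pointing down, gripper open.
Joint ranges: [-2.75, 2.75], [-0.79, 2.1], [0.01, 2.65], [-1.57, 4.71], [0.07, 3.14], [-2.87, 2.87]. Speed limits (rad/s): [2.22, 2.22, 2.79, 3.14, 3.14, 3.14].

## Interface

Orientations are given as a unit quaternion [w, x, y, z].
In Python, from plant import env, eyes gives the robot as it stands.
- The arm moves only by the tool carry_out, never from a script. Its arguments are lists of equal length, an entry for each row: "claw": the closure, from -1 (fully open) to 1 (shut); "delta_pos": the shift along the world's x, y, z in units of 400 mm (1.0 is 400 mm), a list of three; "delta_rot": the turn, a rotation vector about the world's x, y, z in units of 120 degrees (1.0 is 120 degrees), a list of three. In form: {"claw": [claw, ...], "delta_pos": [[x, y, z], ...], "delta_rot": [[wx, wy, wz], ...]}. A call has exactly 10 rows; each row is the pose to reach, as a shift and turn from the pose measured when the call began; what a row does not reach only later rows make up. A row lasts 1/10 s, in which the tool goes at most 50 mm and 8.59 degrees, less where a joint would pass 70% of its speed; a pose out of reach is approached as far as the arm can. A call with a number of a shift or a turn outside -1 to 1 is refused whole. A call with a gripper value outside its range is refused whole. The fingers move at their own pace and stop on an object; "newtons" is the grip in N (left out, the last holds). Time passes only in rows, so rows that repeat a pose let the fingers close, or fill a call up. It gives the time, the measured TCP pose, the force and the opening at its end, in the units of the state.
- env.read_state(): the state, without advancing time (a new reading comes with each control period).
- eyes.capture(name): name is "scene" or "top" or "wrist"; returns (picture, depth): 420x560x3 uint8, blue, green, red; 420x560 float32, m along the optical axis (not along the pixel's ray), 0 where there is no reading.
- eyes.camera_info(name): a dict with "K" (3x3 intrinsics, pixels), "cam_to_world" (4x4, takes a point from camera to world coordinates); the wrist camera has in their place "tool_from_camera" (4x4, takes a point from camera to tool coordinates, whose origin is the TCP and whose axes are the flange's). Camera axes: x right, y up, looking along -z (the intrinsics and any distortion apply to the point x, -y, -z); pixel columns grow to the right and rows downward; lengths in m; the calibration is good to about 2 mm. A picture is of the moment at which its call begins: read the wrist's pose just before it. camera_info takes no time and is no camera call.
- env.close_job(): hands the job in, once; it reports no verdict.
Trained networks look in the newest picture that a camera, given by its name, has taken for a name from the list of things; names that differ only in an ending like _2 or _b are one class to them, and where a whole thing is asked for, a point or a joint stands for the part that bears it (a point fixed in the world has none). Each returns a list of dicts, best first, with "score" (0 to 1); they miss things now and then, are a little off and sometimes report something else, mostly with a low value. They report only what shows in the picture. A call takes as long as a camera call. They do not tell look-alikes from the thing itself.
- eyes.recognise(target, camera): "bbox" ([left, top, right, bottom] in pixels, round what is visible of it).
- eyes.trace(target, camera): "mask" (420x560 bool, what is visible of it) and "bbox" ([left, top, right, bottom] in pixels, round what is visible of it).
- eyes.tip_of(target, camera): "pixel" ([column, row] in pixels: a listed point, or the origin of a listed thing).
The state is a dict: "t": time; "joint_pos": joint angles; "qd": joint speeds; "joint_efforts": joint torques, N m; "tcp_pos": TCP position; "ee_rot": TCP orientation; "contact_force": force on the tool from outside, world axes, zero at the start; "ft_torque": the same for the moment, N m; "grip_width": opening from 0.0 (shut) to 1.0 (fully open).
Only numpy, scipy, OpenCV 4.12 (cv2) and the standard library are available. Lean on these libraries where they do the work, as an engineer would, in place of code of your own. Each camera call takes 0.05 s, during which the arm holds its last target.

## Task

Proof-test the brass post soldered to the clamped green board with the tubular spring gauge lying on the bench: first roll the gauge along the bench until its white scale faces up, so that its eye lies flat. Then pick it up, slip the eye down over the post and, with the gauge level and square to the board's near edge, pull it straight back, away from the board, until the red ring on the sprung rod has just come clear of the tube's mouth; do not pull beyond that. Keep holding the pull there: the job ends with the gauge in the gripper and the spring drawn out; leave everything else on the bench where it is.

Things in the scene. Friction and masses are not known exactly. Their poses are not given: they have to be found in the camera images.
- gauge: tubular spring gauge lying loose on the bench: round blue tube 25 mm across, 140 mm long, black tail, bright mouth; 140 g in all, +-25 %. Origin on the axis at mid-tube. +x runs along the tube to the mouth, 70 mm ahead, where the rod comes out. +z points out of the white scale plate (black ticks, red line): scale up is +z up. Grip it anywhere on the tube
- scale (a point): middle of the white scale plate on the tube, 12.5 mm from the gauge's origin along its +z. At the start the gauge's +x points roughly ahead of the robot and the scale faces sideways, to the robot's left (+y); a quarter turn, 20 mm of rolling towards the robot's right, brings it up. Rolls only when pushed, stays where left
- eye (a point): centre of the flat steel eye on the end of the sprung rod: hole 16 mm across, ring 3.2 mm thick, 22.4 mm outside, lying in the gauge's x-y plane (so flat when the scale is up). 98.5 mm ahead of the gauge's origin along +x with the rod home. The rod cannot turn in the tube. Axes as the gauge's
- gauge_rod (a joint): how far the white rod is drawn out of the tube, m: 0 home, 0.060 at its stop. The inner spring draws it home with 2.2 N at 0 plus 220 N/m. The red ring on the rod, 6 mm wide, starts to show at the tube's mouth at 0.034 and has just come wholly clear at 0.040 (11 N); thin black rings precede it every 10 mm
- holder: board holder fixed to the bench: dark steel base 125 x 150 x 12 mm, aluminium jaws 48 mm high at its +y and -y sides, green board 90 (x) x 102 (y) mm clamped between, its top 40 mm above the bench. Origin on the bench under the board's centre. -x points square out of the board's near, free edge: the way to pull. Parts up to 16 mm tall stand on the board's far half
- post_neck (a point): half-way up the neck of the upright brass post, 8 mm in from the middle of the board's near edge (x -37, y 0 mm in the holder's frame), 49 mm above the bench. Foot flange 11 mm across up to 43 mm above the bench, neck 5 mm across up to 55 mm, round head 8 mm across up to 59 mm: the eye passes over the head and sits round the neck
- spare_board_a: loose green board 85 x 60 x 3 mm with a white part on it, flat on the blue mat at the left; bystander. Origin under its centre
- spare_board_b: another such board; bystander. Origin under its centre
- brush: small block brush with wooden back, 85 x 38 x 34 mm, bristles down; bystander. Origin under its centre
- flux_bottle: white plastic bottle 40 mm across and 85 mm tall; bystander. Origin under its centre
- parts_tray: black open tray 130 x 100 x 38 mm of white connectors; bystander. Origin under its centre
- screwdriver: black-handled screwdriver 170 mm long, lying along x; bystander
- tweezers: steel tweezers about 145 mm long and 8 mm high, lying flat, between robot and holder; bystander. Origin under the centre
- solder_reel: grey reel of solder, 60 mm across and 38 mm tall, standing flat; bystander. Origin under its centre
Not all that is in view belongs to the job. Of the things that look like the gauge, take the one that is farthest from the robot's base at the start. There is more than one size of the holder; the job needs the larger.

How it is judged:
On the way, in this order (a step that is already met when the one before it is completed fails the run):
1. the gauge, lying on the bench, has been rolled part of the way towards scale up (angle between gauge's own z axis and vertical between 0.3 and 1.2 rad and height (world z) of gauge below 0.016 m), for 0.05 s.
2. the gauge lies on the bench with its scale up (within about 14 degrees), after rolling at least 10 mm (angle between gauge's own z axis and vertical below 0.25 rad and height (world z) of gauge below 0.016 m and distance of gauge from where it was at the start of the episode above 0.01 m), for 0.2 s.
3. the eye is round the post's neck, the rod still drawn out less than 15 mm (horizontal distance between eye and post_neck below 0.0085 m and height (world z) of eye between 0.041 and 0.0555 m and value of joint gauge_rod below 0.015 m), for 0.1 s.
At the end, for the whole second after the job is handed in: The gauge is held in the gripper clear of the bench, level within 11 degrees, square to the board's near edge within 11 degrees, scale up, its eye round the post's neck, and the rod is drawn out steadily 36.5 to 46.5 mm (the red ring just clear of the mouth at 40 mm), the post bearing the pull (value of joint gauge_rod between 0.0365 and 0.0465 m and velocity of joint gauge_rod between -0.02 and 0.02 m/s and contact force between the fingers and gauge above 3 N and contact force between gauge and holder above 6 N and horizontal distance between eye and post_neck below 0.0085 m and height (world z) of eye between 0.041 and 0.0555 m and height (world z) of gauge above 0.03 m and angle between gauge's own x axis and vertical between 1.37 and 1.77 rad and angle between gauge's own z axis and vertical below 0.35 rad and angle between the x axis of gauge and the x axis of holder, either way round below 0.2 rad and x of gauge in the frame of holder below -0.15 m); the arm keeps its last pose, push and grip.
It fails at once if the spring is drawn out beyond 52 mm, well past the mark (value of joint gauge_rod above 0.052 m).
It fails at once if a bystander is moved more than 20 mm (distance of any of spare_board_a, spare_board_b, brush, flux_bottle, parts_tray, screwdriver, tweezers, solder_reel from where it was at the start of the episode above 0.02 m).
It also fails if it takes over 62 s, if anything falls off the work surface, if the arm or the gripper's body presses on something with over 40 N, if the wrist force passes 120 N, or if a joint passes its speed limit or range.

## Working session

There is one attempt and no reset: what is moved stays moved. The work goes in short steps, Python scripts to look and compute and a tool call to move; the robot and the scene stay as the last step left them, time stands still between calls to the robot, and variables do not carry over. Pictures are saved under pics/ and viewed, and the job is handed in when it is done.

Besides the shell and the picture viewer there is one more tool, called after "Call:" as a command line: name --argument value ..., lists and objects as JSON in quotes. carry_out: Moves the arm, as the interface text tells. Its arguments: {"type":"object","properties":{"claw":{"type":"array","items":{"type":"number"}},"delta_pos":{"type":"array","items":{"type":"array","items":{"type":"number","minimum":-1,"maximum":1}}},"delta_rot":{"type":"array","items":{"type":"array","items":{"type":"number","minimum":-1,"maximum":1}}},"newtons":{"type":"number"}},"required":["claw","delta_pos","delta_rot"]}

```bash
mkdir -p pics; ls; cat > h.py <<'E'
import numpy as np, cv2
from plant import env, eyes
def cap(n,f):
    p,d=eyes.capture(n); cv2.imwrite('pics/'+f+'.png',p); np.save('pics/'+f+'.npy',d); return p,d
def w(name,u,v,d,T=None):
    i=eyes.camera_info(name);K=np.array(i['K']);T=np.array(i['cam_to_world']) if T is None else T
    pt=np.array([(u-K[0,2])/K[0,0]*d,-(v-K[1,2])/K[1,1]*d,-d,1]); return (T@pt)[:3]
def proj(name,P):
    i=eyes.camera_info(name);K=np.array(i['K']);T=np.array(i['cam_to_world'])
    c=np.linalg.inv(T)@np.append(P,1); return K[0,2]-K[0,0]*c[0]/c[2], K[1,2]+K[1,1]*c[1]/c[2]
E
python3 - <<'E'
from h import *
print(env.read_state())
for n in ['scene','top']:
    cap(n,n+'0'); i=eyes.camera_info(n); print({k:np.round(v,4).tolist() if not isinstance(v,str) else v for k,v in i.items()})
    for t in ['gauge','holder']:
        print(n,t,[(round(r['score'],2),np.round(r['bbox']).tolist()) for r in eyes.recognise(t,n)])
    for t in ['eye','scale','post_neck']:
        print(n,t,[(round(r['score'],2),np.round(r['pixel'],1).tolist()) for r in eyes.tip_of(t,n)])
E
```

```text
pics
{'t': 0.0, 'joint_pos': array([ 1.21042034e+00,  3.51220756e-01,  1.65239946e+00,  1.60422068e-06,
        1.13907155e+00, -8.45811514e-02]), 'qd': array([0.0003901 , 0.0010822 , 0.00114814, 0.00136622, 0.00024987,
       0.0016019 ]), 'joint_efforts': array([ 1.60997752e-03, -5.06099975e+01, -2.91406113e+01, -2.69393416e-05,
        4.58520706e-03, -7.03660234e-06]), 'tcp_pos': array([0.14963511, 0.5289556 , 0.25277624]), 'ee_rot': array([-1.21968563e-04,  1.37461109e-01,  9.90507012e-01, -5.35850138e-04]), 'contact_force': array([0.19147246, 0.12899719, 1.04133942]), 'ft_torque': array([ 0.06577714, -0.0271335 , -0.01651591]), 'grip_width': 1.0000010801832389}
{'K': [[541.4382, 0.0, 283.5415], [0.0, 541.4382, 211.2223], [0.0, 0.0, 1.0]], 'cam_to_world': [[-0.373, -0.7915, 0.4842, 1.2279], [0.9277, -0.3108, 0.2067, 0.2839], [-0.0131, 0.5263, 0.8502, 1.3223], [0.0, 0.0, 0.0, 1.0]]}
scene gauge [(0.95, [356.0, 169.0, 412.0, 196.0]), (0.89, [219.0, 128.0, 242.0, 177.0]), (0.62, [185.0, 195.0, 238.0, 234.0])]
scene holder [(0.96, [232.0, 227.0, 272.0, 249.0]), (0.55, [288.0, 253.0,
[... 160 characters left out ...]
 (0.69, [378.9, 181.3])]
scene post_neck [(0.44, [320.7, 257.7])]
{'K': [[422.6588, 0.0, 281.2793], [0.0, 422.6588, 212.5397], [0.0, 0.0, 1.0]], 'cam_to_world': [[0.0049, 0.9977, -0.0673, 0.4633], [-1.0, 0.0054, 0.007, -0.0132], [0.0073, 0.0673, 0.9977, 1.0981], [0.0, 0.0, 0.0, 1.0]]}
top gauge [(0.87, [168.0, 287.0, 218.0, 336.0]), (0.77, [351.0, 267.0, 401.0, 320.0]), (0.68, [346.0, 175.0, 376.0, 234.0])]
top holder [(0.9, [283.0, 170.0, 329.0, 216.0]), (0.86, [190.0, 142.0, 258.0, 201.0])]
top eye [(0.63, [371.5, 174.0]), (0.43, [350.6, 262.1]), (0.36, [167.2, 342.2])]
top scale [(0.96, [372.9, 298.0]), (0.96, [197.2, 313.0]), (0.95, [353.0, 209.7])]
top post_neck [(0.33, [263.5, 258.6])]
```

```bash
python3 -c "
import cv2
for n in ['scene0','top0']:
    p=cv2.imread(f'pics/{n}.png'); cv2.imwrite(f'pics/{n}b.png',cv2.resize(p,(800,600),interpolation=cv2.INTER_CUBIC))"
```

```text
(no output)
```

View pics/scene0b.png

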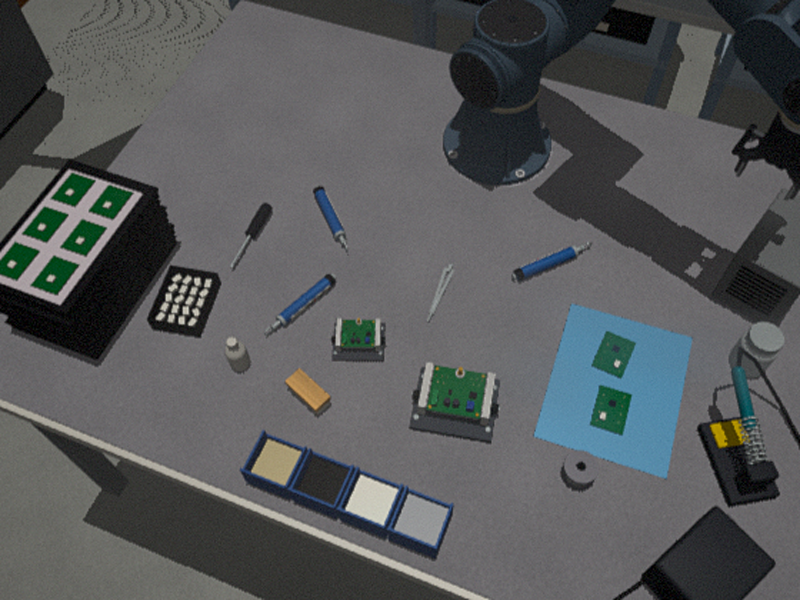

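View pics/top0b.png

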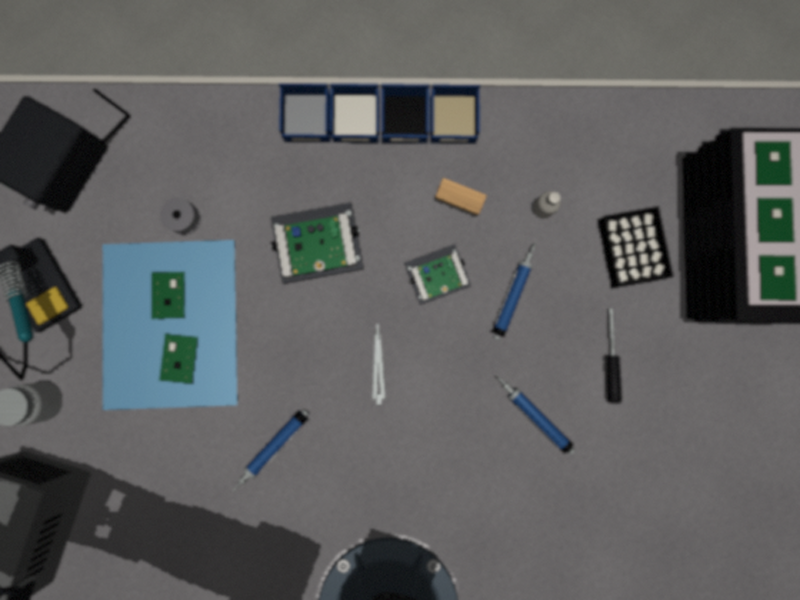

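The scene shows three blue gauges. The farthest from the base is the one at about (515,290) in the enlarged top view, pointing ahead and beside the small holder. The larger holder is at about (318,243), with its post at the near edge at about (320,265). Next I measure.

```bash
cat > m.py <<'E'
from h import *
def cloud(name,mask,d,T=None):
    v,u=np.nonzero(mask&(d>0)); return np.array([w(name,a,b,d[b,a],T) for a,b in zip(u,v)]),u,v
E
python3 - <<'E'
from m import *
for n in ['top','scene']:
    p=cv2.imread(f'pics/{n}0.png').astype(int);d=np.load(f'pics/{n}0.npy')
    print(n)
    eyes.capture(n)
    for t in ['gauge','holder','tweezers','brush','flux_bottle']:
      for r in eyes.trace(t,n):
        m=r['mask']; P,u,v=cloud(n,m,d)
        if len(P)<20: continue
        if t=='gauge':
            b=p[v,u]; k=(b[:,0]-b[:,2]>35)
            Q=P[k]
            if len(Q)<20: continue
            c=Q.mean(0); U,S,V=np.linalg.svd(Q[:,:2]-c[:2]); a=V[0]*np.sign(V[0][0]); s=(Q[:,:2]-c[:2])@a; s2=(P[:,:2]-c[:2])@a
            mid=(s.min()+s.max())/2
            print(t,round(r['score'],2),'c',c.round(4),'ang',np.degrees(np.arctan2(a[1],a[0])).round(1),'tube',s.min().round(3),s.max().round(3),'all',s2.min().round(3),s2.max().round(3),'z95',np.percentile(Q[:,2],95).round(4),'r',np.hypot(*c[:2]).round(3))
        elif t=='holder':
            k=(P[:,2]>0.015); Q=P[:,:2].astype(np.float32)
            print(t,round(r['score'],2),'minrect',cv2.minAreaRect(Q),'c',P.mean(0).round(3),'zmax',np.percentile(P[:,2],[50,95]).round(3))
        else: print(t,round(r['score'],2),P.min(0).round(3),P.max(0).round(3))
    for t in ['post_neck','eye','scale']:
      for r in eyes.tip_of(t,n):
        u,v=np.round(r['pixel']).astype(int); print(t,round(r['score'],2),u,v,w(n,*r['pixel'],d[v,u]).round(4))
E
```

```text
top
gauge 0.69 c [ 0.3301 -0.2667  0.0233] ang 45.1 tube -0.06 0.061 all -0.084 0.096 z95 0.0272 r 0.424
gauge 0.6 c [0.2859 0.2032 0.0239] ang -42.6 tube -0.06 0.061 all -0.088 0.08 z95 0.0279 r 0.351
gauge 0.59 c [ 0.5481 -0.2186  0.0233] ang -22.3 tube -0.06 0.061 all -0.079 0.104 z95 0.0271 r 0.59
holder 0.78 minrect ((0.5929011106491089, -0.08463937789201736), (0.08369755744934082, 0.10454655438661575), 20.397977828979492) c [ 0.59  -0.084  0.022] zmax [0.026 0.034]Traceback (most recent call last):
  File "<stdin>", line 8, in <module>
  File "m.py", line 3, in cloud
    v,u=np.nonzero(mask&(d>0)); return np.array([w(name,a,b,d[b,a],T) for a,b in zip(u,v)]),u,v
                                                 ~^^^^^^^^^^^^^^^^^^^
  File "h.py", line 6, in w
    i=eyes.camera_info(name);K=np.array(i['K']);T=np.array(i['cam_to_world']) if T is None else T
ValueError: time passes only in moves, steps and waits
```

```bash
sed -i 's/^def cap/_c={}\ndef info(n):\n    if n not in _c: _c[n]=eyes.camera_info(n)\n    return _c[n]\ndef cap/; s/i=eyes.camera_info(name)/i=info(name)/' h.py
cat > m.py <<'E'
from h import *
def cloud(name,mask,d,T=None):
    v,u=np.nonzero(mask&(d>0)); i=info(name);K=np.array(i['K']);T=np.array(i['cam_to_world']) if T is None else T
    z=d[v,u]; P=np.c_[(u-K[0,2])/K[0,0]*z,-(v-K[1,2])/K[1,1]*z,-z]@T[:3,:3].T+T[:3,3]
    return P,u,v
E
python3 - <<'E'
from m import *
print(env.read_state()['t'])
for n in ['top']:
    d=np.load(f'pics/{n}0.npy'); eyes.capture(n)
    for r in eyes.trace('holder',n):
        P,u,v=cloud(n,r['mask'],d)
        print(round(r['score'],2),cv2.minAreaRect(P[:,:2].astype(np.float32)),np.percentile(P[:,2],[50,95]).round(3))
        k=(P[:,2]>.033)&(P[:,2]<.044)
        # green board
        p=cv2.imread('pics/top0.png').astype(int)[v,u]; g=(p[:,1]-p[:,2]>20)&(p[:,1]-p[:,0]>20)
        if g.sum()>10: print('green',cv2.minAreaRect(P[g][:,:2].astype(np.float32)),np.median(P[g][:,2]))
    for t in ['tweezers','brush','flux_bottle']:
      for r in eyes.trace(t,n)[:1]:
        P,u,v=cloud(n,r['mask'],d); print(t,round(r['score'],2),P.min(0).round(3),P.max(0).round(3))
    for t in ['post_neck']:
      for r in eyes.tip_of(t,n):
        u,v=np.round(r['pixel']).astype(int); print(t,round(r['score'],2),u,v,w(n,*r['pixel'],d[v,u]).round(4))
print(env.read_state()['t'])
E
python3 -c "
import cv2
p=cv2.imread('pics/top0.png')[130:300,180:410]; cv2.imwrite('pics/topz.png',cv2.resize(p,(800,591),interpolation=cv2.INTER_CUBIC))"
```

```text
0.75
0.92 ((0.6487090587615967, 0.1353561133146286), (0.12989425659179688, 0.1609763205051422), 10.127052307128906) [0.039 0.051]
green ((0.6378569006919861, 0.13326741755008698), (0.08978988975286484, 0.0948890745639801), 10.596400260925293) 0.040118232339787396
0.68 ((0.5923317074775696, -0.08468277752399445), (0.08216474950313568, 0.10407643020153046), 22.06414794921875) [0.026 0.034]
green ((0.5859140753746033, -0.08669250458478928), (0.059022895991802216, 0.06169261038303375), 21.165363311767578) 0.026596586310674186
tweezers 0.67 [ 0.662  0.35  -0.001] [0.72  0.424 0.044]
brush 0.86 [ 0.698 -0.175 -0.004] [ 0.759 -0.085  0.039]
flux_bottle 0.51 [ 0.695 -0.312  0.   ] [ 0.747 -0.259  0.088]
1.05
```

View pics/topz.png

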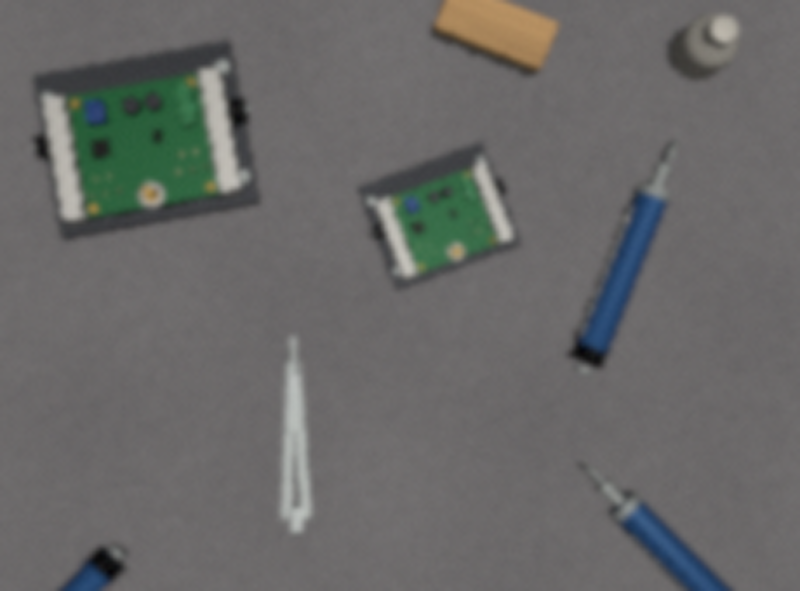

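Only the scale side of the target gauge is unclear in the enlarged view: its ticks show on the left of the tube at about (612,260). That matches the brief. The larger holder is yawed about +10.3° and the gauge about -22°. I'll move above the gauge.

Call:
carry_out --claw '[1,1,1,1,1,1,1,1,1,1]' --delta_pos '[[0.5,-0.95,0],[0.5,-0.95,0],[0.5,-0.95,0],[0.5,-0.95,0],[0.5,-0.95,0],[0.5,-0.95,0],[0.5,-0.95,0],[0.5,-0.95,0],[0.5,-0.95,0],[0.5,-0.95,0]]' --delta_rot '[[0,0,-0.054],[0,0,-0.054],[0,0,-0.054],[0,0,-0.054],[0,0,-0.054],[0,0,-0.054],[0,0,-0.054],[0,0,-0.054],[0,0,-0.054],[0,0,-0.054]]' --newtons 40

```text
t: 2.05
tcp_pos: [0.351, 0.1468, 0.2535]
ee_rot: [0.0, 0.195, 0.981, -0.0]
contact_force: [0.2, 0.5, 0.1]
grip_width: -0.004
```

Call:
carry_out --claw '[1,1,1,1,1,1,1,1,1,1]' --delta_pos '[[0.48,-0.91,-0.1],[0.48,-0.91,-0.1],[0.48,-0.91,-0.1],[0.48,-0.91,-0.1],[0.48,-0.91,-0.1],[0.48,-0.91,-0.1],[0.48,-0.91,-0.1],[0.48,-0.91,-0.1],[0.48,-0.91,-0.1],[0.48,-0.91,-0.1]]' --delta_rot '[[0,0,0],[0,0,0],[0,0,0],[0,0,0],[0,0,0],[0,0,0],[0,0,0],[0,0,0],[0,0,0],[0,0,0]]'

```text
t: 3.05
tcp_pos: [0.5437, -0.2182, 0.2127]
ee_rot: [0.0, 0.196, 0.981, 0.0]
contact_force: [-1.0, 1.3, -0.1]
grip_width: -0.001
```

```bash
python3 - <<'E'
from m import *
s=env.read_state(); print({k:np.round(v,4) for k,v in s.items() if k not in('qd','joint_efforts')})
i=eyes.camera_info('wrist'); print(np.round(i['K'],1).tolist(),np.round(i['tool_from_camera'],4).tolist())
p,d=cap('wrist','w1'); p,d=cap('top','top1')
for n in ['wrist']:
    for t in ['gauge']:
        print(n,t,[(round(r['score'],2),np.round(r['bbox']).tolist()) for r in eyes.recognise(t,n)])
    for t in ['eye','scale']:
        print(n,t,[(round(r['score'],2),np.round(r['pixel'],1).tolist()) for r in eyes.tip_of(t,n)])
d=np.load('pics/top0.npy')
print('post top',[w('top',u,v,d[int(v),int(u)]).round(4) for u,v in [(223,185),(222,185),(223,186)]])
d=np.load('pics/scene0.npy')
print('post scene',[w('scene',u,v,d[int(v),int(u)]).round(4) for u,v in [(321,257),(321,258),(322,261),(321,260)]])
E
```

```text
{'t': np.float64(3.05), 'joint_pos': array([-4.6120e-01,  4.5830e-01,  1.5976e+00,  2.0000e-04,  1.0855e+00,
       -1.6376e+00]), 'tcp_pos': array([ 0.5437, -0.2182,  0.2127]), 'ee_rot': array([2.000e-04, 1.960e-01, 9.806e-01, 1.000e-04]), 'contact_force': array([-1.002 ,  1.3238, -0.0667]), 'ft_torque': array([ 0.002 , -0.011 , -0.0289]), 'grip_width': np.float64(-0.0008)}
[[359.7, 0.0, 276.2], [0.0, 359.7, 207.5], [0.0, 0.0, 1.0]] [[0.0005, 0.9635, 0.2677, 0.0671], [1.0, -0.0005, 0.0, -0.0003], [0.0002, 0.2677, -0.9635, -0.121], [0.0, 0.0, 0.0, 1.0]]
wrist gauge [(0.82, [262.0, 99.0, 292.0, 252.0]), (0.76, [152.0, 1.0, 240.0, 25.0])]
wrist eye [(0.59, [232.2, 15.8])]
wrist scale [(0.59, [288.7, 191.7])]
post top [array([0.6006, 0.1237, 0.0611]), array([0.6007, 0.1263, 0.0602]), array([0.5983, 0.1239, 0.0597])]
post scene [array([0.6034, 0.1201, 0.0598]), array([0.6069, 0.1212, 0.0614]), array([0.6045, 0.1241, 0.0418]), array([0.6064, 0.1217, 0.0492])]
```

View pics/w1.png

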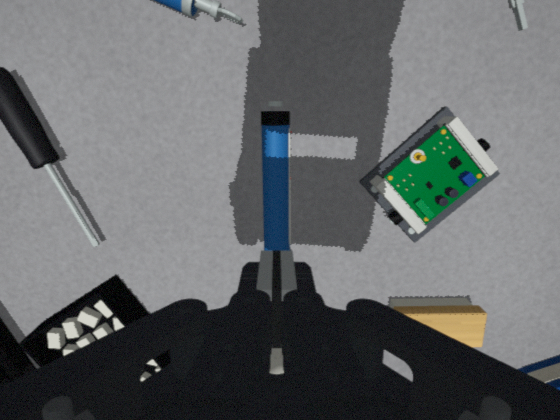

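The wrist picture shows the tube running vertically, columns 262-290 and rows 112-250, with the fingertips over its front end and the tail up. Next I fit its axis.

```bash
cat >> m.py <<'E'
from scipy.spatial.transform import Rotation as R
def wT(s):
    q=s['ee_rot']; T=np.eye(4); T[:3,:3]=R.from_quat([q[1],q[2],q[3],q[0]]).as_matrix(); T[:3,3]=s['tcp_pos']
    return T@np.array(info('wrist')['tool_from_camera'])
def blue(p):
    b=p.astype(int); return (b[...,0]-b[...,2]>35)
def axis(Q):
    c=Q.mean(0); V=np.linalg.svd(Q[:,:2]-c[:2],full_matrices=False)[2]; a=V[0]*np.sign(V[0][0]); s=(Q[:,:2]-c[:2])@a; n=np.array([a[1],-a[0]]);t=(Q[:,:2]-c[:2])@n
    return c.round(4),np.degrees(np.arctan2(a[1],a[0])).round(2),'s',s.min().round(4),s.max().round(4),'t',np.percentile(t,[2,98]).round(4),'z98',np.percentile(Q[:,2],98).round(4)
E
python3 - <<'E'
from m import *
s=env.read_state(); T=wT(s)
p=cv2.imread('pics/w1.png');d=np.load('pics/w1.npy')
m=np.zeros(d.shape,bool); m[90:256,250:300]=1
P,u,v=cloud('wrist',m,d,T); k=(P[:,2]>.008)&(P[:,2]<.04); print(axis(P[k]), P[~k][:,2].mean())
for r in (130,160,190,220): 
    kk=k&(v==r); Q=P[kk]; print(r,u[kk].min(),u[kk].max(),Q[Q[:,2].argmax()].round(4), Q[:,:2].mean(0).round(4))
p=cv2.imread('pics/top1.png')
E
python3 -c "
import cv2
p=cv2.imread('pics/top1.png')[130:300,250:480]; cv2.imwrite('pics/topz1.png',cv2.resize(p,(800,591),interpolation=cv2.INTER_CUBIC))
p=cv2.imread('pics/w1.png')[90:260,230:330]; cv2.imwrite('pics/w1z.png',cv2.resize(p,None,fx=3.5,fy=3.5,interpolation=cv2.INTER_CUBIC))"
```

```text
(array([ 0.5365, -0.2134,  0.0237]), np.float64(-21.66), 's', np.float64(-0.0656), np.float64(0.0696), 't', array([-0.0121,  0.0121]), 'z98', np.float64(0.0274)) 0.010492039075874015
130 262 290 [ 0.4972 -0.1984  0.0272] [ 0.4977 -0.1977]
160 262 290 [ 0.5211 -0.2064  0.0274] [ 0.5212 -0.2075]
190 263 290 [ 0.546  -0.2148  0.0277] [ 0.5459 -0.2172]
220 264 290 [ 0.5696 -0.2293  0.028 ] [ 0.5718 -0.2273]
```

View pics/w1z.png

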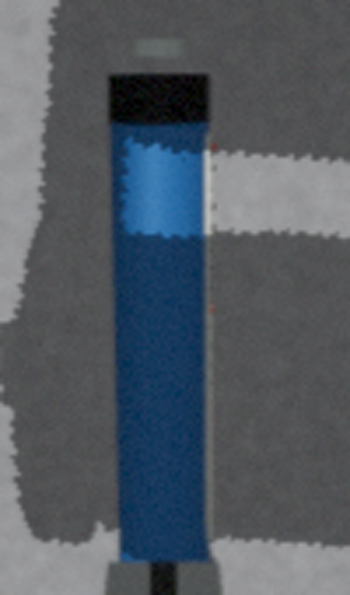

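Call:
carry_out --claw '[1,1,1,1,1,1,1,1,1,1]' --delta_pos '[[0.0085,0.021,-0.1],[0.0085,0.021,-0.2],[0.0085,0.021,-0.3],[0.0085,0.021,-0.36],[0.0085,0.021,-0.39],[0.0085,0.021,-0.4],[0.0085,0.021,-0.405],[0.0085,0.021,-0.41],[0.0085,0.021,-0.4125],[0.0085,0.021,-0.415]]' --delta_rot '[[0,0,0],[0,0,0],[0,0,0],[0,0,0],[0,0,0],[0,0,0],[0,0,0],[0,0,0],[0,0,0],[0,0,0]]'

```text
t: 4.3
tcp_pos: [0.5466, -0.2076, 0.0485]
ee_rot: [0.001, 0.195, 0.981, -0.0]
contact_force: [-0.5, 0.4, -0.9]
grip_width: 0.001
```

```bash
python3 - <<'E'
from m import *
s=env.read_state(); print({k:np.round(v,4) for k,v in s.items() if k in('tcp_pos','contact_force')})
p,d=cap('wrist','w2');p,d=cap('scene','s2')
E
python3 -c "
import cv2
p=cv2.imread('pics/s2.png')[150:270,140:300]; cv2.imwrite('pics/s2z.png',cv2.resize(p,(800,600),interpolation=cv2.INTER_CUBIC))"
```

```text
{'tcp_pos': array([ 0.5466, -0.2076,  0.0485]), 'contact_force': array([-0.5438,  0.3503, -0.9302])}
```

View pics/w2.png

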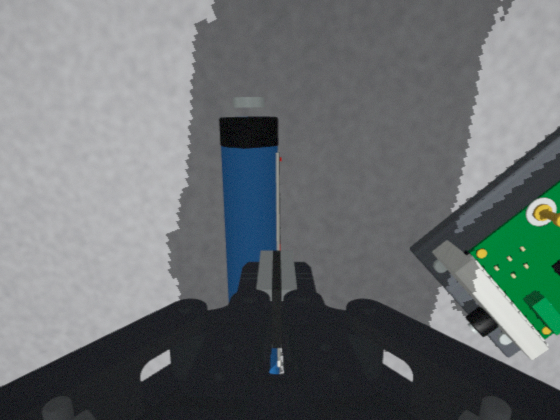

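View pics/s2z.png

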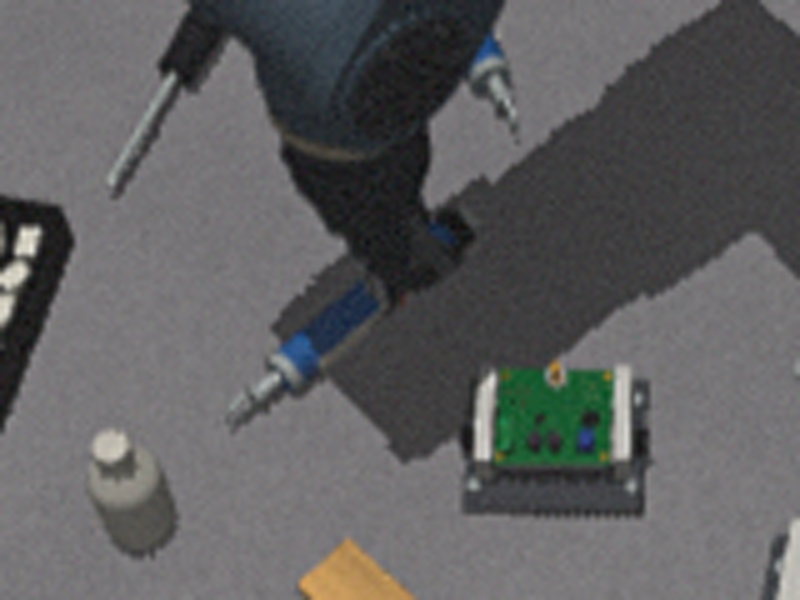

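Call:
carry_out --claw '[1,1,1,1,1,1,1,1,1,1]' --delta_pos '[[0,0,0.01],[-0.004,-0.01,0.01],[-0.004,-0.01,0.01],[-0.004,-0.01,0.005],[-0.004,-0.01,0],[-0.004,-0.01,-0.0025],[-0.004,-0.01,-0.005],[-0.004,-0.01,-0.0075],[-0.004,-0.01,-0.0085],[-0.004,-0.01,-0.0085]]' --delta_rot '[[0,0,0],[0,0,0],[0,0,0],[0,0,0],[0,0,0],[0,0,0],[0,0,0],[0,0,0],[0,0,0],[0,0,0]]'

```text
t: 5.4
tcp_pos: [0.5449, -0.2114, 0.0464]
ee_rot: [0.001, 0.194, 0.981, -0.0]
contact_force: [-8.7, 4.0, 23.5]
grip_width: -0.003
```

Call:
carry_out --claw '[1,1,1,1,1,1,1,1,1,1]' --delta_pos '[[0,0,-0.0018],[-0.003,-0.0073,-0.0018],[-0.006,-0.0146,-0.0018],[-0.009,-0.022,-0.0018],[-0.012,-0.029,-0.0018],[-0.015,-0.0365,-0.0018],[-0.018,-0.044,-0.0018],[-0.0206,-0.051,-0.0018],[-0.0206,-0.051,-0.0018],[-0.0206,-0.051,-0.0018]]' --delta_rot '[[0,0,0],[0,0,0],[0,0,0],[0,0,0],[0,0,0],[0,0,0],[0,0,0],[0,0,0],[0,0,0],[0,0,0]]'

```text
t: 6.4
tcp_pos: [0.5366, -0.2319, 0.0468]
ee_rot: [0.001, 0.194, 0.981, -0.0]
contact_force: [-5.5, 2.2, 16.1]
grip_width: 0.0
```

```bash
python3 - <<'E'
from m import *
p,d=cap('wrist','w3')
E
python3 -c "
import cv2
p=cv2.imread('pics/w3.png')[80:330,150:400]; cv2.imwrite('pics/w3z.png',cv2.resize(p,(600,600),interpolation=cv2.INTER_CUBIC))"
```

```text
(no output)
```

View pics/w3z.png

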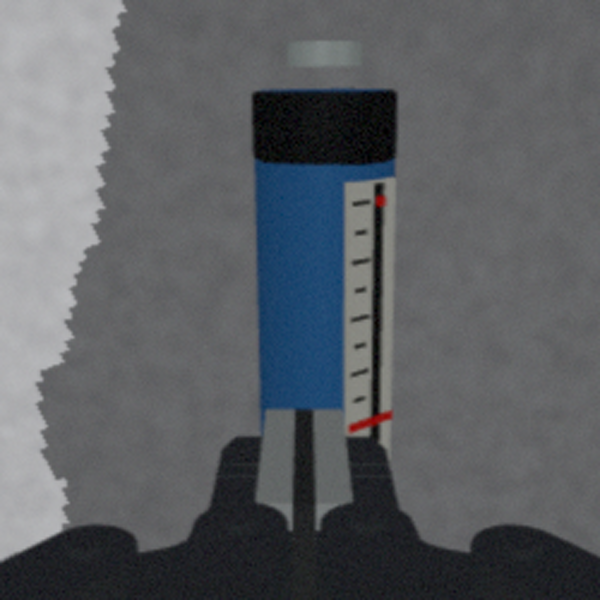

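The scale has rolled partway up: it is centred at about x=369 on a tube spanning 258-397, so about 37° remain. I'll reposition for a second stroke.

Call:
carry_out --claw '[1,1,1,1,1,1,1,1,1,1]' --delta_pos '[[0,0,0.01],[0.004,0.01,0.01],[0.008,0.02,0.01],[0.008,0.02,0.006],[0.008,0.02,0.002],[0.008,0.02,0],[0.008,0.02,-0.001],[0.008,0.02,-0.002],[0.008,0.02,-0.002],[0.008,0.02,-0.002]]' --delta_rot '[[0,0,0],[0,0,0],[0,0,0],[0,0,0],[0,0,0],[0,0,0],[0,0,0],[0,0,0],[0,0,0],[0,0,0]]'

```text
t: 7.45
tcp_pos: [0.5397, -0.224, 0.0468]
ee_rot: [0.001, 0.195, 0.981, -0.0]
contact_force: [-4.1, 2.2, 13.3]
grip_width: 0.004
```

Call:
carry_out --claw '[1,1,1,1,1,1,1,1,1,1]' --delta_pos '[[0,0,-0.001],[-0.0025,-0.006,-0.001],[-0.005,-0.012,-0.001],[-0.0075,-0.018,-0.001],[-0.01,-0.024,-0.001],[-0.0125,-0.03,-0.001],[-0.0145,-0.035,-0.001],[-0.0156,-0.0385,-0.001],[-0.0156,-0.0385,-0.001],[-0.0156,-0.0385,-0.001]]' --delta_rot '[[0,0,0],[0,0,0],[0,0,0],[0,0,0],[0,0,0],[0,0,0],[0,0,0],[0,0,0],[0,0,0],[0,0,0]]'

```text
t: 8.45
tcp_pos: [0.5335, -0.2396, 0.0469]
ee_rot: [0.001, 0.195, 0.981, -0.0]
contact_force: [-3.0, 0.4, 8.6]
grip_width: -0.001
```

```bash
python3 - <<'E'
from m import *
p,d=cap('wrist','w4')
E
python3 -c "
import cv2
p=cv2.imread('pics/w4.png')[80:330,150:400]; cv2.imwrite('pics/w4z.png',cv2.resize(p,(600,600),interpolation=cv2.INTER_CUBIC))"
```

```text
(no output)
```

View pics/w4z.png

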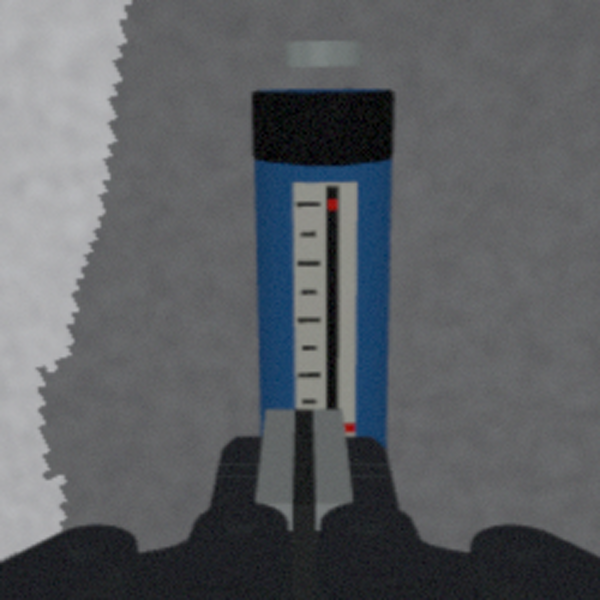

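The scale is now up, centred at 325 on a tube spanning 255-393. The tube axis lies about 4 mm to the left of the tool. I'll lift, open and go down around it.

Call:
carry_out --claw '[1,1,-0.3,-0.3,-0.3,-0.3,-0.3,-0.3,-0.3,-0.3]' --delta_pos '[[0,0,0.03],[0.002,0.005,0.07],[0.004,0.009,0.07],[0.004,0.009,0.07],[0.004,0.009,0.07],[0.004,0.009,0.07],[0.004,0.009,0.07],[0.004,0.009,0.07],[0.004,0.009,0.07],[0.004,0.009,0.07]]' --delta_rot '[[0,0,0],[0,0,0],[0,0,0],[0,0,0],[0,0,0],[0,0,0],[0,0,0],[0,0,0],[0,0,0],[0,0,0]]' --newtons 60

```text
t: 9.5
tcp_pos: [0.5351, -0.236, 0.0748]
ee_rot: [0.0, 0.195, 0.981, -0.0]
contact_force: [0.1, -0.2, -0.5]
grip_width: 0.65
```

```bash
python3 - <<'E'
from m import *
s=env.read_state(); T=wT(s); print(s['tcp_pos'],s['grip_width'])
p,d=cap('wrist','w5')
m=np.zeros(d.shape,bool); m[100:240,200:350]=1
P,u,v=cloud('wrist',m,d,T); k=(P[:,2]>.01)&(P[:,2]<.04)&(v>130); Q=P[k]; print(axis(Q))
Z=np.c_[Q,np.ones(len(Q))]
Qt=(np.linalg.inv(np.block([[R.from_quat(np.roll(s['ee_rot'],-1)).as_matrix(),s['tcp_pos'][:,None]],[0,0,0,1]]))@Z.T).T; print('tool y range',np.percentile(Qt[:,1],[1,99]))
E
```

```text
[ 0.53505212 -0.23597121  0.07480686] 0.6499773392130991
(array([ 0.5066, -0.2247,  0.0231]), np.float64(-21.75), 's', np.float64(-0.0261), np.float64(0.032), 't', array([-0.0116,  0.0115]), 'z98', np.float64(0.0266))
tool y range [-0.01228015  0.01132087]
```

View pics/w5.png

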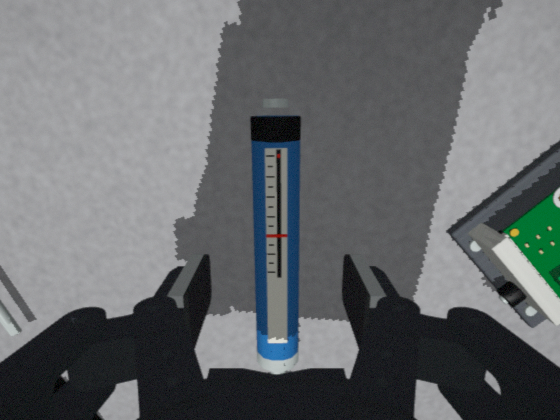

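The tube is centred between the open fingers, with the scale up (columns 264-288, red line at row 236). Now down and grip.

Call:
carry_out --claw '[-0.3,-0.3,-0.3,-0.3,1,1,1,1,1,1]' --delta_pos '[[0,0,-0.06],[0,0,-0.1],[0,0,-0.125],[0,0,-0.125],[0,0,-0.125],[0,0,-0.125],[0,0,-0.125],[0,0,-0.125],[0,0,-0.125],[0,0,-0.125]]' --delta_rot '[[0,0,0],[0,0,0],[0,0,0],[0,0,0],[0,0,0],[0,0,0],[0,0,0],[0,0,0],[0,0,0],[0,0,0]]' --newtons 60

```text
t: 10.55
tcp_pos: [0.5356, -0.2362, 0.0259]
ee_rot: [0.001, 0.195, 0.981, -0.0]
contact_force: [-0.7, 0.5, 6.8]
grip_width: 0.266
```

Call:
carry_out --claw '[1,1,1,1,1,1,1,1,1,1]' --delta_pos '[[0,0,0.02],[0,0,0.06],[0,0,0.12],[0,0,0.18],[0,0,0.22],[-0.02,0.1,0.22],[-0.04,0.2,0.22],[-0.06,0.3,0.22],[-0.07,0.4,0.22],[-0.07,0.42,0.22]]' --delta_rot '[[0,0,0],[0,0,0],[0,0,0],[0,0,0],[0,0,0],[0,0,0.05],[0,0,0.1],[0,0,0.12],[0,0,0.135],[0,0,0.135]]'

```text
t: 11.55
tcp_pos: [0.5068, -0.0652, 0.115]
ee_rot: [0.001, 0.053, 0.999, -0.0]
contact_force: [0.1, 0.2, -1.3]
grip_width: 0.269
```

Call:
carry_out --claw '[1,1,1,1,1,1,1,1,1,1]' --delta_pos '[[-0.01,0.08,0],[-0.03,0.16,0],[-0.05,0.24,0],[-0.06,0.32,0],[-0.07,0.38,0],[-0.074,0.41,0],[-0.074,0.42,0],[-0.074,0.42,0],[-0.074,0.42,0],[-0.074,0.42,0]]' --delta_rot '[[0,0,0.03],[0,0,0.06],[0,0,0.09],[0,0,0.12],[0,0,0.136],[0,0,0.136],[0,0,0.136],[0,0,0.136],[0,0,0.136],[0,0,0.136]]'

```text
t: 12.55
tcp_pos: [0.4774, 0.102, 0.115]
ee_rot: [0.001, -0.089, 0.996, 0.0]
contact_force: [0.6, 0.1, -2.9]
grip_width: 0.268
```

```bash
python3 - <<'E'
from m import *
s=env.read_state(); print(s['tcp_pos'],s['grip_width'],s['ee_rot'])
cap('wrist','w6');cap('top','top6');
p,d=cap('scene','s6')
for n in ['scene','top']:
  if n=='top': eyes.capture(n)
  for t in ['eye','post_neck','holder']:
    print(n,t,[(round(r['score'],2),np.round(r['pixel'],1).tolist()) for r in eyes.tip_of(t,n)])
print(env.read_state()['t'])
for n,c in [('s6',(200,340,230,320)),('top6',(130,300,170,340))]:
    q=cv2.imread(f'pics/{n}.png')[c[0]:c[1],c[2]:c[3]] if 0 else cv2.imread(f'pics/{n}.png')
    a=(250,220,160,120) if n=='s6' else (170,130,160,120)
    x,y,ww,hh=a
    cv2.imwrite(f'pics/{n}z.png',cv2.resize(q[y:y+hh,x:x+ww],(800,600),interpolation=cv2.INTER_CUBIC))
E
```

```text
[0.47740763 0.10202394 0.115006  ] 0.26757536162803836 [ 1.24462870e-03 -8.89754715e-02  9.96033030e-01  1.39841773e-04]
scene eye [(0.57, [322.4, 241.6]), (0.48, [245.6, 172.4]), (0.39, [415.6, 174.8])]
scene post_neck [(0.55, [428.6, 247.9]), (0.41, [321.8, 261.7])]
scene holder [(0.65, [250.3, 235.9]), (0.6, [319.7, 280.7])]
top eye [(0.63, [347.8, 264.0]), (0.42, [221.6, 193.3])]
top post_neck []
top holder [(0.94, [307.2, 190.6]), (0.62, [222.7, 173.6])]
13.05
```

View pics/s6z.png

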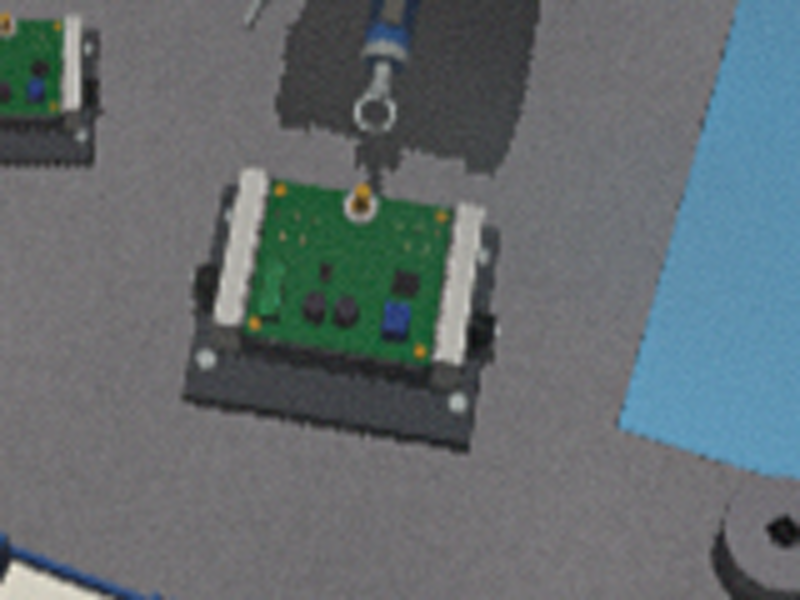

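View pics/top6z.png

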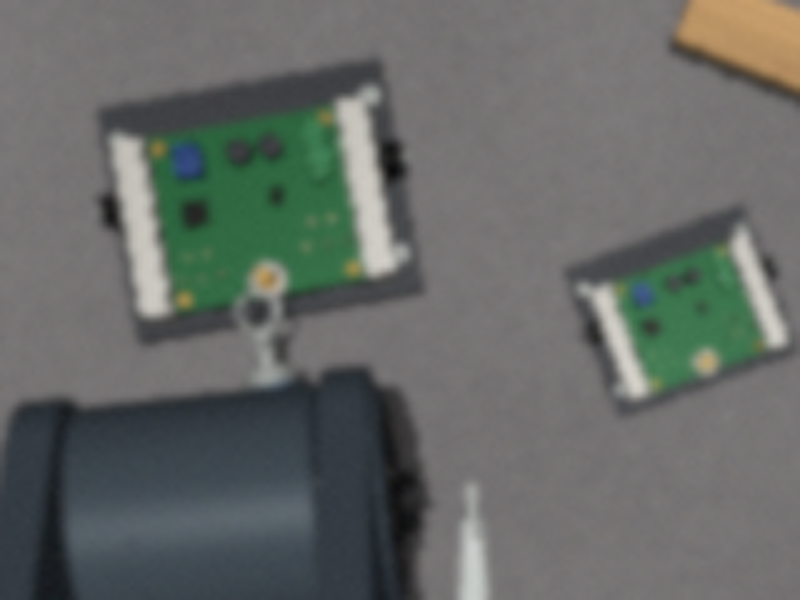

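View pics/w6.png

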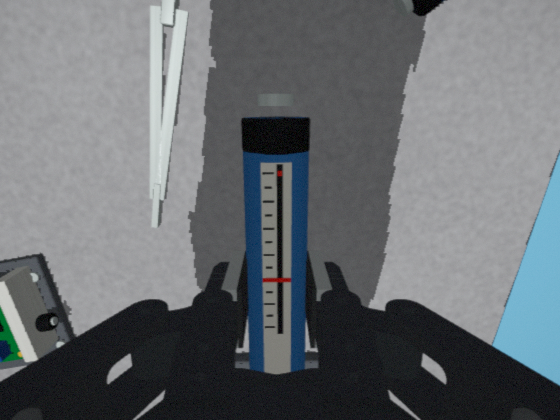

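Both views show the gauge held with its eye flat just behind the post. The eye is at (325,242) in scene and (221.6,192.4) in top. The post head is at (322.4,258.4) in scene and (223.2,185.6) in top. Next I triangulate.

```bash
cat >> m.py <<'E'
def ray(n,u,v):
    i=info(n);K=np.array(i['K']);T=np.array(i['cam_to_world']); r=T[:3,:3]@np.array([(u-K[0,2])/K[0,0],-(v-K[1,2])/K[1,1],-1]); return T[:3,3],r/np.linalg.norm(r)
def tri(a,b):
    A=np.zeros((3,3));B=np.zeros(3)
    for o,r in (a,b):
        M=np.eye(3)-np.outer(r,r);A+=M;B+=M@o
    X=np.linalg.solve(A,B); return X,[np.linalg.norm((np.eye(3)-np.outer(r,r))@(X-o)) for o,r in (a,b)]
def atz(a,z): o,r=a; return o+r*(z-o[2])/r[2]
E
python3 - <<'E'
from m import *
E=(ray('scene',325,242.4),ray('top',221.6,192.4)); Pp=(ray('scene',322.4,258.4),ray('top',223.2,185.6))
print('eye',tri(*E),'post',tri(*Pp))
print('post@.057',[atz(r,.057).round(4) for r in Pp],'eye@.1',[atz(r,.1016).round(4) for r in E])
# depth near the post/eye
d=np.load('pics/s6.npy')
# holder yaw from board edge (green mask) in top and scene
for n,box in (('top',(170,130,255,200)),('scene',(285,250,350,300))):
    f={'top':'top0','scene':'scene0'}[n]
    p=cv2.imread(f'pics/{f}.png').astype(int);d=np.load(f'pics/{f}.npy')
    m=np.zeros(d.shape,bool); m[box[1]:box[3],box[0]:box[2]]=1
    m&=(p[...,1]-p[...,2]>20)&(p[...,1]-p[...,0]>15)
    P,u,v=cloud(n,m,d); P=P[(P[:,2]>.03)&(P[:,2]<.046)]; print(n,len(P),cv2.minAreaRect(P[:,:2].astype(np.float32)))
    # white jaws
    m=np.zeros(d.shape,bool); m[box[1]:box[3],box[0]:box[2]]=1
    m&=(p.min(2)>150); P,u,v=cloud(n,m,d); P=P[P[:,2]>.042]; l=P[:,1]>.13
    for k in (l,~l):
        Q=P[k]; 
        if len(Q)>10:
            V=np.linalg.svd(Q[:,:2]-Q[:,:2].mean(0),full_matrices=False)[2][0]; print('jaw',len(Q),Q.mean(0).round(4),np.degrees(np.arctan(V[1]/V[0])))
q=env.read_state()['ee_rot']; M=R.from_quat(np.roll(q,-1)).as_matrix(); print('gauge yaw',np.degrees(np.arctan2(-M[1,0],-M[0,0])))
E
```

```text
eye (array([0.57837018, 0.12111836, 0.09739685]), [np.float64(0.0009366898959526067), np.float64(0.0009366898959525676)]) post (array([0.60074802, 0.12410912, 0.0499641 ]), [np.float64(0.0005877990449023517), np.float64(0.0005877990449024457)])
post@.057 [array([0.6045, 0.1245, 0.057 ]), array([0.5996, 0.1237, 0.057 ])] eye@.1 [array([0.581 , 0.1208, 0.1016]), array([0.5775, 0.1214, 0.1016])]
top 1078 ((0.6380218267440796, 0.13328644633293152), (0.09030777215957642, 0.09624877572059631), 10.363327980041504)
jaw 165 [0.6265 0.1891 0.0483] 11.456605678128895
jaw 163 [0.647  0.0765 0.0483] 11.712356359001022
scene 916 ((0.6399152278900146, 0.1299494206905365), (0.09428013116121292, 0.09638272970914841), 10.533504486083984)
jaw 144 [0.6315 0.1866 0.0482] 10.572735465222813
jaw 139 [0.6524 0.0737 0.0481] 11.181400882436005
gauge yaw 10.290127348423344
```

Call:
carry_out --claw '[1,1,1,1,1,1,1,1,1,1]' --delta_pos '[[0.02,0.0025,0],[0.04,0.005,0],[0.057,0.0075,-0.02],[0.057,0.0075,-0.04],[0.057,0.0075,-0.06],[0.057,0.0075,-0.08],[0.057,0.0075,-0.089],[0.057,0.0075,-0.089],[0.057,0.0075,-0.089],[0.057,0.0075,-0.089]]' --delta_rot '[[0,0,0],[0,0,0],[0,0,0],[0,0,0],[0,0,0],[0,0,0],[0,0,0],[0,0,0],[0,0,0],[0,0,0]]'

```text
t: 14.05
tcp_pos: [0.5002, 0.1059, 0.0797]
ee_rot: [0.002, -0.09, 0.996, 0.0]
contact_force: [-0.1, 0.4, -1.6]
grip_width: 0.267
```

```bash
python3 - <<'E'
from m import *
s=env.read_state(); print(s['tcp_pos'],s['contact_force'])
cap('top','top7');cap('scene','s7')
for n in ['s7','top7']:
    q=cv2.imread(f'pics/{n}.png')
    x,y,ww,hh=(290,225,80,60) if n=='s7' else (185,155,80,60)
    cv2.imwrite(f'pics/{n}z.png',cv2.resize(q[y:y+hh,x:x+ww],(800,600),interpolation=cv2.INTER_CUBIC))
E
```

```text
[0.50016365 0.10586452 0.07969359] [-0.06586188  0.35490309 -1.64003511]
```

View pics/s7z.png

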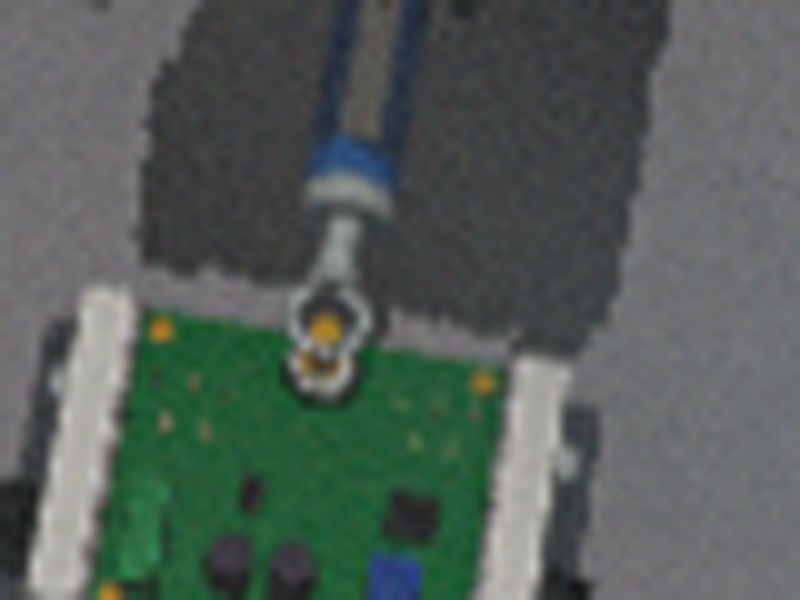

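View pics/top7z.png

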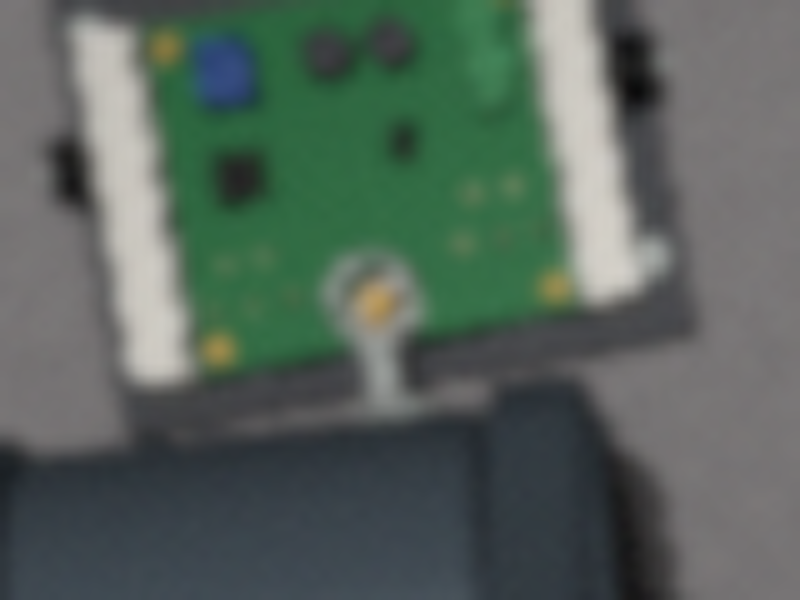

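```bash
python3 - <<'E'
from m import *
for n,e,h in (('scene',(323.2,256.7),(322.5,257.8)),('top',(222.2,184.5),(222.7,185.3))):
    a=atz(ray(n,*e),.0663);b=atz(ray(n,*h),.057); print(n,a.round(4),b.round(4),(b-a).round(4))
E
```

```text
scene [0.6037 0.1259 0.0663] [0.6027 0.1241 0.057 ] [-0.0009 -0.0018 -0.0093]
top [0.6011 0.125  0.0663] [0.6003 0.125  0.057 ] [-0.0007 -0.     -0.0093]
```

The eye ring surrounds the head in both views to within about 1-2 mm. I'll lower it.

Call:
carry_out --claw '[1,1,1,1,1,1,1,1,1,1]' --delta_pos '[[-0.002,-0.002,0],[-0.002,-0.002,-0.005],[-0.002,-0.002,-0.01],[-0.002,-0.002,-0.016],[-0.002,-0.002,-0.022],[-0.002,-0.002,-0.028],[-0.002,-0.002,-0.034],[-0.002,-0.002,-0.04],[-0.002,-0.002,-0.043],[-0.002,-0.002,-0.043]]' --delta_rot '[[0,0,0],[0,0,0],[0,0,0],[0,0,0],[0,0,0],[0,0,0],[0,0,0],[0,0,0],[0,0,0],[0,0,0]]'

```text
t: 15.15
tcp_pos: [0.4993, 0.1051, 0.0623]
ee_rot: [0.001, -0.09, 0.996, 0.0]
contact_force: [-0.7, 0.5, -1.2]
grip_width: 0.271
```

```bash
python3 - <<'E'
from m import *
s=env.read_state(); print(s['tcp_pos'],s['contact_force'])
cap('top','top8');cap('scene','s8')
for n in ['s8','top8']:
    q=cv2.imread(f'pics/{n}.png')
    x,y,ww,hh=(290,225,80,60) if n=='s8' else (185,155,80,60)
    cv2.imwrite(f'pics/{n}z.png',cv2.resize(q[y:y+hh,x:x+ww],(800,600),interpolation=cv2.INTER_CUBIC))
E
```

```text
[0.49926519 0.10505259 0.06227273] [-0.68237232  0.47006212 -1.23296832]
```

View pics/s8z.png

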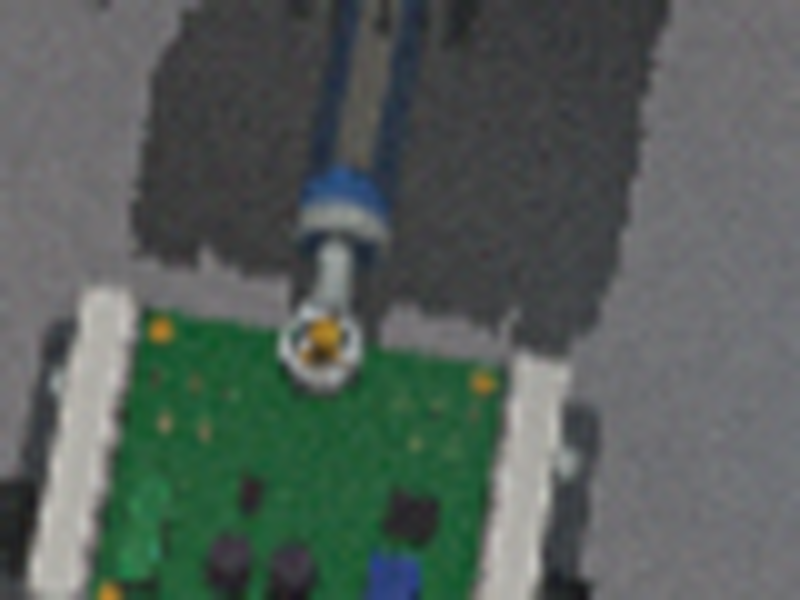

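View pics/top8z.png

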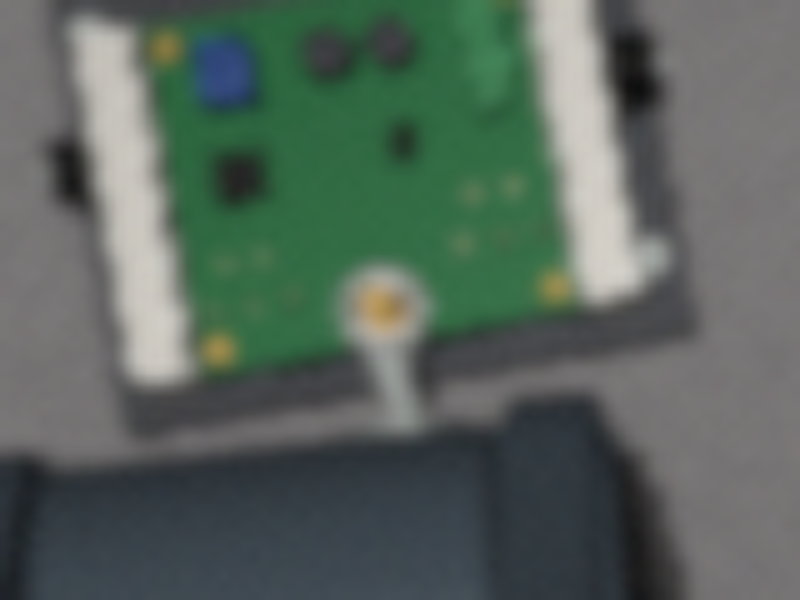

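The eye now sits round the neck in both views. I'll pull the first 25 mm straight back.

Call:
carry_out --claw '[1,1,1,1,1,1,1,1,1,1]' --delta_pos '[[-0.006,-0.001,0],[-0.012,-0.002,0],[-0.018,-0.003,0],[-0.025,-0.0045,0],[-0.032,-0.006,0],[-0.04,-0.0072,0],[-0.05,-0.009,0],[-0.0615,-0.0112,0],[-0.0615,-0.0112,0],[-0.0615,-0.0112,0]]' --delta_rot '[[0,0,0],[0,0,0],[0,0,0],[0,0,0],[0,0,0],[0,0,0],[0,0,0],[0,0,0],[0,0,0],[0,0,0]]'

```text
t: 16.25
tcp_pos: [0.4754, 0.1006, 0.0629]
ee_rot: [0.003, -0.09, 0.996, 0.0]
contact_force: [6.2, 1.0, -1.1]
grip_width: 0.265
```

```bash
python3 - <<'E'
from m import *
s=env.read_state(); print(s['tcp_pos'],s['contact_force'])
cap('scene','s9');cap('wrist','w9')
f=[env.read_state()['contact_force']]; print(f)
q=cv2.imread('pics/s9.png'); x,y,ww,hh=(290,205,80,60)
cv2.imwrite('pics/s9z.png',cv2.resize(q[y:y+hh,x:x+ww],(800,600),interpolation=cv2.INTER_CUBIC))
E
```

```text
[0.47542827 0.10063205 0.06288649] [ 6.15585863  0.9900818  -1.06962486]
[array([ 6.80497518,  2.12651208, -0.45153353])]
```

View pics/s9z.png

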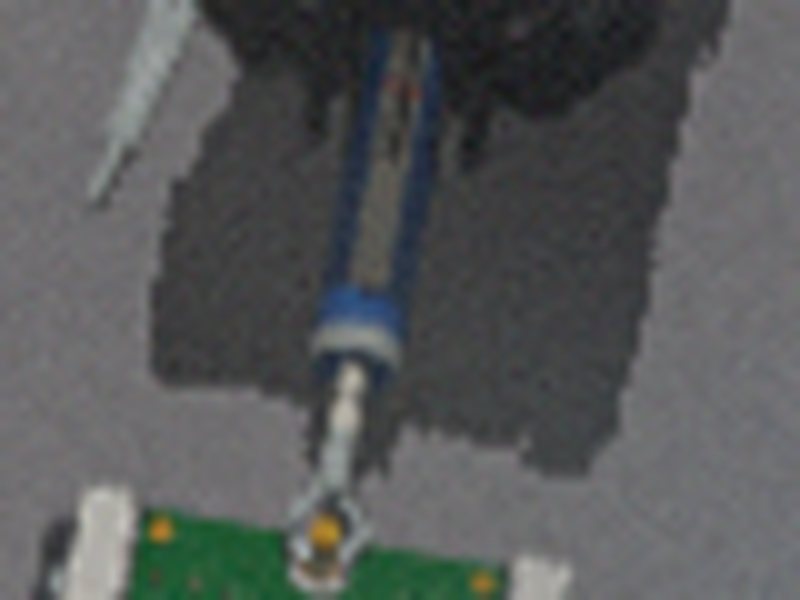

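Force is about 6.5 N, so the extension is about 20 mm. The picture shows white rod at the mouth (345,375) with the eye still on the post. I'll pull 19 mm more.

Call:
carry_out --claw '[1,1,1,1,1,1,1,1,1,1]' --delta_pos '[[-0.006,-0.001,0],[-0.012,-0.002,0],[-0.018,-0.003,0],[-0.024,-0.0045,0],[-0.03,-0.0055,0],[-0.036,-0.0065,0],[-0.042,-0.0076,0],[-0.047,-0.0085,0],[-0.047,-0.0085,0],[-0.047,-0.0085,0]]' --delta_rot '[[0,0,0],[0,0,0],[0,0,0],[0,0,0],[0,0,0],[0,0,0],[0,0,0],[0,0,0],[0,0,0],[0,0,0]]'

```text
t: 17.35
tcp_pos: [0.4584, 0.0974, 0.0635]
ee_rot: [0.005, -0.09, 0.996, 0.0]
contact_force: [10.2, 1.8, -3.1]
grip_width: 0.268
```

```bash
python3 - <<'E'
from m import *
s=env.read_state(); print(s['tcp_pos'],s['contact_force'])
f=[s['contact_force']]
cap('scene','s10');f.append(env.read_state()['contact_force']);cap('wrist','w10');f.append(env.read_state()['contact_force']);cap('top','top10')
f.append(env.read_state()['contact_force']); print(np.round(f,2))
for n,(x,y) in {'s10':(290,205),'top10':(185,170)}.items():
    q=cv2.imread(f'pics/{n}.png'); cv2.imwrite(f'pics/{n}z.png',cv2.resize(q[y:y+60,x:x+80],(800,600),interpolation=cv2.INTER_CUBIC))
E
```

```text
[0.45839031 0.09744432 0.0635186 ] [10.22119021  1.77423823 -3.09227566]
[[10.22  1.77 -3.09]
 [ 9.5   2.39 -2.51]
 [ 9.55  2.13 -2.14]
 [ 9.44  2.16 -2.2 ]]
```

View pics/s10z.png

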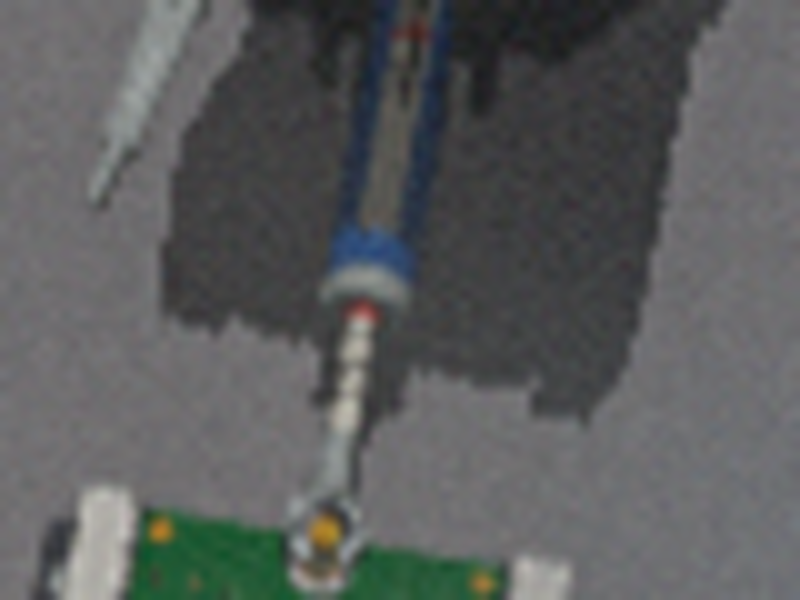

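View pics/top10z.png

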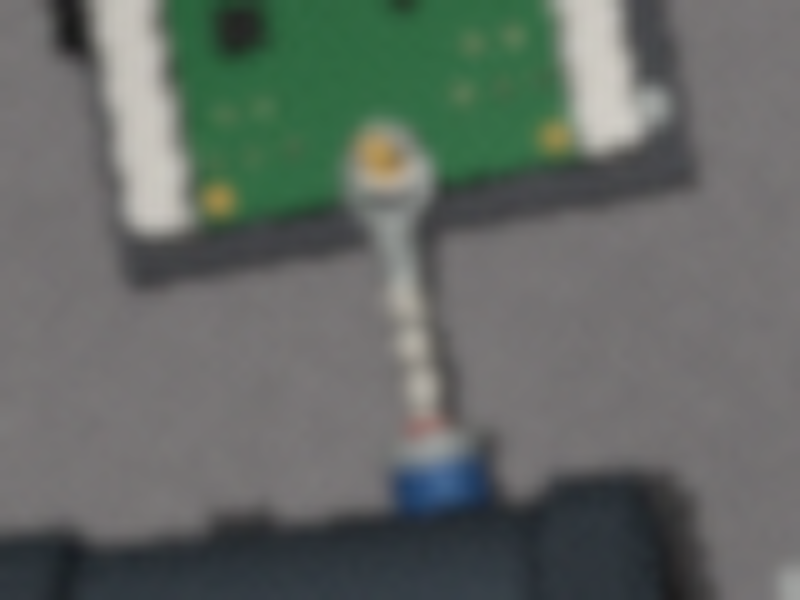

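View pics/w10.png

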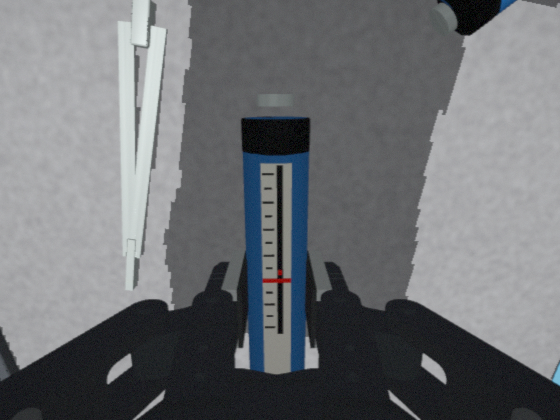

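The scale pointer (red dot, row 272) sits just short of the red 40 mm line (row 281), having started at row 173. That reads about 37 mm. The red ring is also partly out at the mouth. About 4 mm more is needed, plus arm compliance.

Call:
carry_out --claw '[1,1,1,1,1,1,1,1,1,1]' --delta_pos '[[-0.004,-0.0007,-0.002],[-0.006,-0.001,-0.003],[-0.008,-0.0015,-0.003],[-0.01,-0.0018,-0.003],[-0.012,-0.0022,-0.003],[-0.014,-0.0025,-0.003],[-0.014,-0.0025,-0.003],[-0.014,-0.0025,-0.003],[-0.014,-0.0025,-0.003],[-0.014,-0.0025,-0.003]]' --delta_rot '[[0,0,0],[0,0,0],[0,0,0],[0,0,0],[0,0,0],[0,0,0],[0,0,0],[0,0,0],[0,0,0],[0,0,0]]'

```text
t: 18.5
tcp_pos: [0.4548, 0.0967, 0.063]
ee_rot: [0.007, -0.09, 0.996, 0.0]
contact_force: [10.1, 2.3, -3.2]
grip_width: 0.268
```

```bash
python3 - <<'E'
from m import *
s=env.read_state(); print(s['tcp_pos'],s['contact_force'],s['ee_rot'])
f=[s['contact_force']]
cap('scene','s11');f.append(env.read_state()['contact_force']);cap('wrist','w11');f.append(env.read_state()['contact_force']);cap('top','top11')
s=env.read_state();f.append(s['contact_force']); print(np.round(f,2),s['tcp_pos'])
for n,(x,y,a,b) in {'s11':(290,205,80,60),'top11':(185,170,80,60),'w11':(220,150,120,200)}.items():
    q=cv2.imread(f'pics/{n}.png'); k=8 if a==80 else 3; cv2.imwrite(f'pics/{n}z.png',cv2.resize(q[y:y+b,x:x+a],(k*a,k*b),interpolation=cv2.INTER_CUBIC))
for n in ('w6','w10','w11'):
    p=cv2.imread(f'pics/{n}.png').astype(int); r=(p[...,2]-p[...,1]>70)&(p[...,2]-p[...,0]>70); v,u=np.nonzero(r[150:340,255:300]); 
    rows,c=np.unique(v+150,return_counts=True); print(n,dict(zip(rows.tolist(),c.tolist())))
E
```

```text
[0.45476099 0.09668423 0.06302446] [10.09151609  2.27234514 -3.20695696] [ 7.48522695e-03 -8.95931550e-02  9.95950250e-01  3.70806263e-04]
[[10.09  2.27 -3.21]
 [10.79  2.18 -1.74]
 [10.77  2.79 -2.49]
 [11.19  2.3  -2.87]] [0.45472441 0.09666602 0.06300589]
w6 {171: 4, 172: 4, 173: 4, 174: 4, 175: 4, 278: 25, 279: 27, 280: 27, 281: 27}
w10 {270: 4, 271: 4, 272: 4, 273: 4, 274: 4, 279: 28, 280: 28, 281: 27, 282: 27}
w11 {279: 28, 280: 28, 281: 27, 282: 26, 283: 4}
```

View pics/w11z.png

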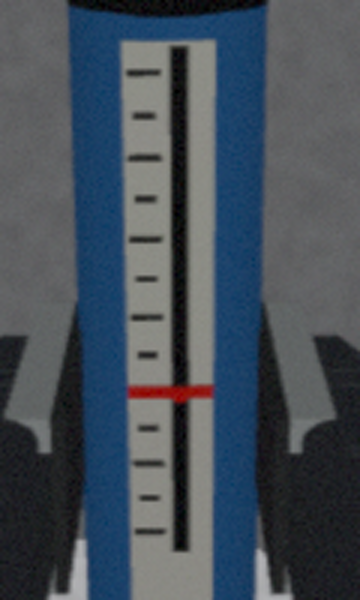

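View pics/top11z.png

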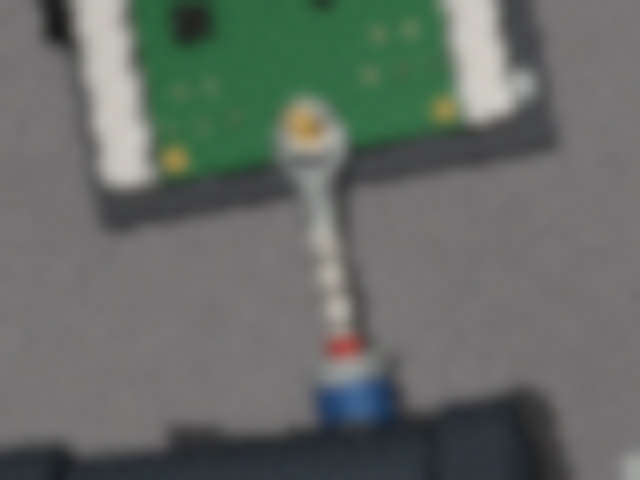

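View pics/s11z.png

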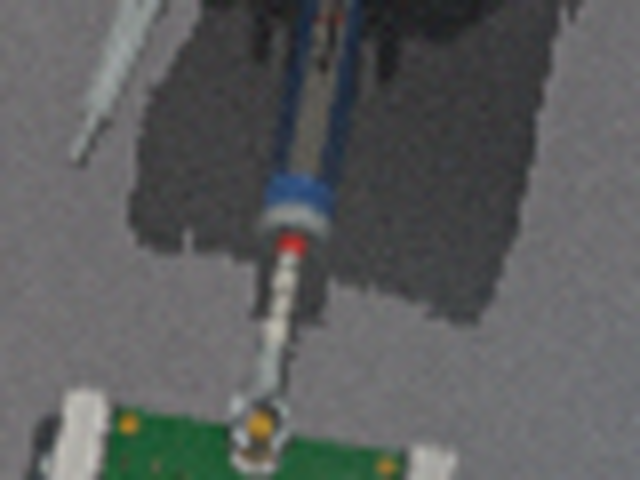

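The pointer is on the red line (about 40.3 mm), the force is about 11 N, the ring is just clear, and the eye is on the post. I'm handing it in.

```bash
python3 - <<'E'
from plant import env
print(env.close_job()); print(env.read_state()['t'])
E
```

```text
the job is handed in; nothing more can be done
None
the job is handed in; nothing more can be done
```

I handed the job in with the gauge held in the gripper, its eye round the post's neck, and the spring drawn out to about 40 mm. No verdict is reported.

**What I did**
- I took the farthest of the three gauges and rolled it scale-up in two strokes, pressing lightly on top of the tube with the closed fingers. The press peaked at about 24 N on first contact.
- I gripped the tube at 60 N and turned it to 10.3°, in line with the larger holder (measured at about 10.4°). Then I lowered the eye over the post and pulled straight back in three steps.

**Last checks**
- **Extension:** the scale's pointer lay on its red 40 mm line. The top and scene pictures showed the red ring just out of the mouth.
- **Pull:** 10.1 to 11.2 N along the pull, which agrees with about 40 mm. There was a further 2–3 N sideways and downward that I did not account for, part of it sensor offset.
- **Fit:** the eye was still round the neck in both pictures, at an estimated height of 49–50 mm. The tool had tilted about 0.9°.
- **Time:** about 18.7 s of the 62 s allowed.

**Disagreements**
- The top and scene cameras differed by up to about 5 mm in x on the post. I therefore aligned the eye to the post within each picture rather than by absolute position.
- The networks placed the tweezers and sometimes the post wrongly, so I read those from the pictures.
- I did not measure the bystanders again at the end. Nothing was seen to touch one.

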